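# Level the two-pan balance with tubs of mosaic seeds

### The job

Three lidded tubs of date seeds stand on the two pans of the balance, and one side hangs low. Move a tub from one pan across to the other so that the pans come to rest level, leaving all three tubs standing upright on the pans. The tubs hold the same seeds, so they weigh as their sizes: the large one as much as the medium and small ones together.

Things in the scene. Friction and masses are not known exactly. Their poses are not given: they have to be found in the camera images.
- balance: White two-pan balance, fixed. Origin: centre of its underside, on the table; z up. Housing 200 (x) x 360 (y) mm, 46 high; middle ridge 94 high with a loose lid on it. Steel pans 250 (x) x 150 (y) mm, rim 6 mm, centred 135 mm along its +y and -y; floors 80 mm above the table when level. Always horizontal, one rises as the other sinks, 20 mm at most, sprung: 15 mm per 200 g difference; they settle in 1 s.
- large_tub: Largest clear plastic tub of brown date seeds with a flat white lid: closed cylinder 68 mm in diameter and 74 mm tall, weighing about 300 g. Origin: centre of its underside; z up. It stands on the lower pan, one of the other tubs beside it, about 110 mm off along the balance's x.
- medium_tub: Middle-sized clear plastic tub of brown date seeds with a flat white lid: closed cylinder 60 mm in diameter and 63 mm tall, weighing about 200 g. Origin: centre of its underside; z up. It stands beside the large tub or alone on the other pan, about 55 mm from the pan's centre towards the balance's -x.
- small_tub: Smallest clear plastic tub of brown date seeds with a flat white lid: closed cylinder 47 mm in diameter and 52 mm tall, weighing about 100 g. Origin: centre of its underside; z up. It stands beside the large tub or alone on the other pan, about 55 mm from the pan's centre towards the balance's -x.

How it is judged:
At the end, for the whole second after the job is handed in: The large tub stands on one pan and the medium and small tubs on the other; all upright within 10 degrees, at rest, and the pans level: every tub's underside within 6 mm of the level height (80 mm above the table) (z of large_tub in the frame of balance between 0.074 and 0.086 m and x of large_tub in the frame of balance between -0.12 and 0.12 m and angle between each of large_tub, medium_tub, small_tub's own z axis and vertical below 0.17 rad and linear speed of each of large_tub, medium_tub, small_tub below 0.02 m/s and z of medium_tub in the frame of balance between 0.074 and 0.086 m and x of medium_tub in the frame of balance between -0.12 and 0.12 m and z of small_tub in the frame of balance between 0.074 and 0.086 m and x of small_tub in the frame of balance between -0.12 and 0.12 m and ((y of large_tub in the frame of balance between 0.06 and 0.21 m and y of medium_tub in the frame of balance between -0.21 and -0.06 m and y of small_tub in the frame of balance between -0.21 and -0.06 m) or (y of large_tub in the frame of balance between -0.21 and -0.06 m and y of medium_tub in the frame of balance between 0.06 and 0.21 m and y of small_tub in the frame of balance between 0.06 and 0.21 m))); the robot touches nothing.
It fails at once if the large tub is tipped over (angle between large_tub's own z axis and vertical above 0.8 rad).
It fails at once if the medium tub is tipped over (angle between medium_tub's own z axis and vertical above 0.8 rad).
It fails at once if the small tub is tipped over (angle between small_tub's own z axis and vertical above 0.8 rad).
It also fails if it takes over 38 s, if anything falls off the work surface, if the arm or the gripper's body presses on something with over 40 N, if the wrist force passes 120 N, or if a joint passes its speed limit or range.

### The arm

A 6-joint arm with a two-finger parallel gripper is mounted at the origin on the work surface. World frame = base frame: x ahead of the robot, y to its left, z up, the work surface at z = 0. Lengths are in m, angles in rad, forces in N, time in s.
With the tool pointing down it reaches from about 0.25 to 0.775 m from the base axis. Payload 4 kg.
Tool frame: the origin (TCP) lies midway between the tips of the shut fingers; the grasp point (between the pads) lies 19 mm behind it; y points along the fingers, z is the direction in which the jaws open and shut, and the axes are right-handed (so a half turn about y gives the same grasp; the last joint's range is limited). The gripper opens to 85 mm and grips with 20 to 120 N. Pads are 22 mm wide; open, the fingers measure 114 mm over their backs; the gripper's body (76 mm by 85 mm) begins 54 mm behind the grasp point. The pads swing forward as they close: fully open they stand 13 mm farther back than shut.
Start: joints at [-1.339, 0.087, 1.371, -0, 1.684, -0.103], TCP at [0.181, -0.519, 0.231] pointing down, gripper open.
Joint ranges: [-3.1, 3.1], [-0.76, 2.03], [0.27, 2.55], [-1.08, 4.22], [0.17, 2.65], [-2.57, 2.57]. Speed limits (rad/s): [2.79, 2.79, 3.14, 3.14, 3.14, 3.14].

### API

Orientations are given as a unit quaternion [w, x, y, z].
In Python, from cell import arm, camera, nets gives the robot as it stands. The module is installed in compiled form; this text tells all that it offers.
- The arm moves only by the tool arm_command, never from a script. Its argument "increments" is a list of rows, each an object of numbers: "tx", "ty", "tz": the shift along the tool's x, y, z in units of 25 mm (1.0 is 25 mm); "turn": the turn about the tool's y in units of 6 degrees (1.0 is 6 degrees). A call has exactly 5 rows; each row shifts and turns the commanded pose from where the row before left it, along the tool's axes as they then stand; what a row does not reach is not made up. A row lasts 1/8 s, in which the tool goes at most 62.5 mm and 10.7 degrees, less where a joint would pass 70% of its speed; a pose out of reach is approached as far as the arm can. A call is refused whole if a number of a shift passes 1 or a number of a turn 1, either way. A call with a gripper value outside its range is refused whole. "jaw" is the finger opening in mm, from 0 to 85.4, set as the call begins (left out, the last holds). The fingers move at their own pace and stop on an object; "grip_force" is the grip in N (left out, the last holds). Time passes only in rows, so rows that do not move let the fingers close, or fill a call up. It gives the time, the measured TCP pose, the force and the opening at its end, in the units of the state.
- arm.state(): the state, without advancing time (a new reading comes with each control period).
- camera(name): name is "side" or "top" or "wrist"; returns a dict with "color" (420x560x3 uint8, red, green, blue), "range_z" (420x560 float32, m along the optical axis (not along the pixel's ray), 0 where there is no reading), "vfov" (degrees; the focal length in pixels is half the picture's height over the tangent of half this angle, whatever the lens; pixels are square), "cx", "cy" (the principal point, pixels), "cam_to_world" (4x4, takes a point from camera to world coordinates); the wrist camera has in their place "tool_from_camera" (4x4, takes a point from camera to tool coordinates, whose origin is the TCP and whose axes are the tool frame's). Camera axes: x right, y down, z forward; pixel columns grow to the right and rows downward; lengths in m; the calibration is good to about 2 mm. A picture is of the moment at which its call begins: read the wrist's pose just before it.
- arm.close_job(): hands the job in, once; it reports no verdict.
Trained networks look in the newest picture that a camera, given by its name, has taken for a name from the list of things; names that differ only in an ending like _2 or _b are one class to them, and where a whole thing is asked for, a point or a joint stands for the part that bears it (a point fixed in the world has none). Each returns a list of dicts, best first, with "p" (0 to 1); they miss things now and then, are a little off and sometimes report something else, mostly with a low value. They report only what shows in the picture. A call takes as long as a camera call.
- nets.spot_in(camera, name): "at" ([column, row] in pixels, amid what is visible of it).
- nets.trace(camera, name): "region" (420x560 bool, what is visible of it) and "at" ([column, row] in pixels, amid what is visible of it).
- nets.place_of(camera, name): "at" ([column, row] in pixels: a listed point, or the origin of a listed thing).
The state is a dict: "clock": time; "qpos": joint angles; "joint_velocities": joint speeds; "tau": joint torques, N m; "ee_pos": TCP position; "tcp_rot": TCP orientation; "force": force on the tool from outside, world axes, zero at the start; "moment": the same for the moment, N m; "width": opening from 0.0 (shut) to 1.0 (fully open).
Only numpy, scipy, OpenCV 4.12 (cv2) and the standard library are available. Lean on these libraries where they do the work, as an engineer would, in place of code of your own. Each camera call takes 0.05 s, during which the arm holds its last target. There are 200 camera calls.

## Working session

There is one attempt and no reset: what is moved stays moved. The work goes in short steps, Python scripts to look and compute and a tool call to move; the robot and the scene stay as the last step left them, time stands still between calls to the robot, and variables do not carry over. Pictures are saved under pics/ and viewed, about 8 in all and at most 12, crops included, and the job is handed in when it is done.

Besides the shell and the picture viewer there is one more tool, called after "Emit:" as name([rows], argument=value, ...), one row to a line, values as JSON. arm_command: Moves the arm, as the interface text tells. Its arguments: {"type":"object","properties":{"increments":{"type":"array","items":{"type":"object","properties":{"tx":{"type":"number"},"ty":{"type":"number"},"tz":{"type":"number"},"turn":{"type":"number"}}}},"jaw":{"type":"number"},"grip_force":{"type":"number"}},"required":["increments"]}

```bash
mkdir -p pics
cat > h.py <<'E'
import numpy as np, cv2
from cell import arm, camera, nets
from scipy.spatial.transform import Rotation as R
def T_tool():
    s=arm.state(); q=s["tcp_rot"]; T=np.eye(4)
    T[:3,:3]=R.from_quat([q[1],q[2],q[3],q[0]]).as_matrix(); T[:3,3]=s["ee_pos"]; return T
def cloud(name):
    T=T_tool(); c=camera(name)
    M=c["cam_to_world"] if "cam_to_world" in c else T@np.array(c["tool_from_camera"])
    d=c["range_z"]; h,w=d.shape; f=h/2/np.tan(np.radians(c["vfov"])/2)
    v,u=np.mgrid[:h,:w]; P=np.stack([(u-c["cx"])/f*d,(v-c["cy"])/f*d,d,np.ones_like(d)],-1)@np.array(M).T
    P=P[...,:3]; P[d==0]=np.nan
    return c,P
E
python3 - <<'E'
from h import *
s=arm.state(); print(s); print(T_tool().round(3))
ims=[]
for n in ["top","side"]:
    c,P=cloud(n); im=c["color"][...,::-1].copy()
    for t in ["large_tub","medium_tub","small_tub","balance"]:
        for r in nets.trace(n,t)[:2]:
            m=r["region"]&~np.isnan(P[...,2]); Q=P[m]
            if len(Q)==0: continue
            zt=np.percentile(Q[:,2],97); L=Q[abs(Q[:,2]-zt)<.006]
            print(n,t,round(r["p"],2),np.round(r["at"]),"top z",zt.round(3),"lid",((L.max(0)+L.min(0))/2).round(3),np.ptp(L,axis=0).round(3),len(Q))
    ims.append(im)
cv2.imwrite("pics/a.png",cv2.resize(np.hstack(ims),(800,300)))
cv2.imwrite("pics/top.png",ims[0])
E
```

```text
{'clock': 0.0, 'qpos': array([-1.33911611e+00,  8.79758528e-02,  1.37231782e+00,  6.87955533e-06,
        1.68357564e+00, -1.03090834e-01]), 'joint_velocities': array([-0.00185509,  0.00013585, -0.00035738,  0.00080895, -0.00186648,
        0.00038109]), 'tau': array([ 4.64881414e-04, -3.51854968e+01, -3.13270175e+01, -1.12014920e-04,
        1.06888500e-02,  2.85531155e-05]), 'ee_pos': array([ 0.18058899, -0.51896754,  0.23009547]), 'tcp_rot': array([ 0.1177584 , -0.11785701,  0.69802698, -0.69642015]), 'force': array([0.26707196, 0.14265957, 0.35205407]), 'moment': array([ 0.01904158, -0.0184049 , -0.01220813]), 'width': 0.9960445761716146}
[[-0.944 -0.001  0.329  0.181]
 [-0.329  0.002 -0.944 -0.519]
 [-0.    -1.    -0.002  0.23 ]
 [ 0.     0.     0.     1.   ]]
top large_tub 0.82 [384. 164.] top z 0.135 lid [ 0.598 -0.144  0.133] [0.066 0.067 0.007] 2381
top medium_tub 0.89 [387. 239.] top z 0.124 lid [ 0.491 -0.146  0.122] [0.058 0.059 0.008] 1784
top small_tub 0.8 [184. 237.] top z 0.154 lid [0.492 0.122 0.152] [0.045 0.046 0.007] 1093
top balance 0.79 [285. 209.] top z 0.094 lid [ 0.546 -0.014  0.094] [0.149 0.039 0.011] 9928
top balance 0.28 [386. 241.] top z 0.124 lid [ 0.491 -0.146  0.122] [0.058 0.059 0.008] 1733
side large_tub 0.81 [360. 283.] top z 0.136 lid [ 0.598 -0.144  0.134] [0.067 0.068 0.008] 4586
side medium_tub 0.62 [272. 305.] top z 0.125 lid [ 0.491 -0.146  0.123] [0.058 0.061 0.007] 3699
side medium_tub 0.2 [268. 240.] top z 0.095 lid [0.545 0.008 0.093] [0.148 0.085 0.009] 8912
side balance 0.65 [268. 240.] top z 0.095 lid [0.539 0.006 0.094] [0.163 0.082 0.01 ] 8843
```

View pics/a.png

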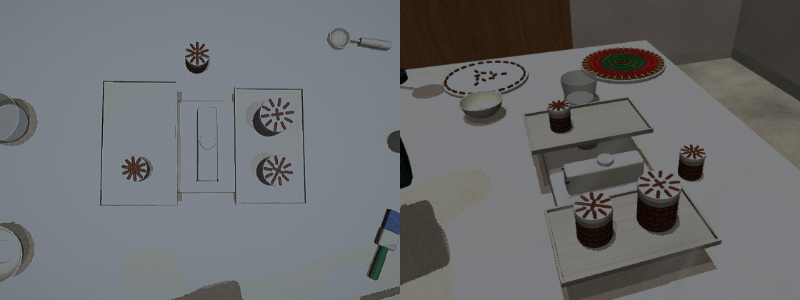

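The top image shows the large tub (540,164) and the medium tub (387,239) on the low right pan, with the small tub alone on the left pan. A look-alike tub stands on the table behind. The lid heights match pan floors at 61 and 102 mm. The medium tub (0.491, -0.146) goes to the left pan at about (0.603, 0.123).

Emit:
arm_command([
  {"turn": 1, "tx": -0.7, "tz": -0.9},
  {"turn": 1, "tx": -0.7, "tz": -0.9},
  {"turn": 1, "tx": -0.7, "tz": -0.9},
  {"turn": 0.2, "tx": -0.8, "tz": -1},
  {"tx": -0.8, "tz": -1},
], jaw=85, grip_force=30)

```text
invalid input at $.increments[0]: expected keys tx, ty, tz, turn
```

Emit:
arm_command([
  {"tx": -0.8, "tz": -1},
  {"tx": -0.8, "tz": -1},
  {"tx": -0.8, "tz": -1},
  {"tx": -0.8, "tz": -1},
  {"tx": -0.8, "tz": -1},
])

```text
invalid input at $.increments[0]: expected keys tx, ty, tz, turn
```

Emit:
arm_command([
  {"turn": 1, "tx": -0.7, "ty": 0, "tz": -0.9},
  {"turn": 1, "tx": -0.7, "ty": 0, "tz": -0.9},
  {"turn": 1, "tx": -0.7, "ty": 0, "tz": -0.9},
  {"turn": 0.2, "tx": -0.8, "ty": 0, "tz": -1},
  {"turn": 0, "tx": -0.8, "ty": 0, "tz": -1},
], jaw=85, grip_force=30)

```text
clock: 1.12
ee_pos: [0.2563, -0.3909, 0.2315]
tcp_rot: [0.0, -0.0, -0.707, 0.707]
force: [0.1, -0.7, 0.3]
width: 0.997
```

Emit:
arm_command([
  {"turn": 0, "tx": -0.8, "ty": 0, "tz": -1},
  {"turn": 0, "tx": -0.8, "ty": 0, "tz": -1},
  {"turn": 0, "tx": -0.8, "ty": 0, "tz": -1},
  {"turn": 0, "tx": -0.8, "ty": 0, "tz": -1},
  {"turn": 0, "tx": -0.8, "ty": 0, "tz": -1},
])

```text
clock: 1.75
ee_pos: [0.3564, -0.2658, 0.2315]
tcp_rot: [-0.0, -0.0, -0.707, 0.707]
force: [0.3, -0.6, -0.9]
width: 0.992
```

Emit:
arm_command([
  {"turn": 0, "tx": -1, "ty": 0, "tz": -0.96},
  {"turn": 0, "tx": -1, "ty": 0, "tz": -0.96},
  {"turn": 0, "tx": -1, "ty": 0, "tz": -0.96},
  {"turn": 0, "tx": -1, "ty": 0, "tz": -0.96},
  {"turn": 0, "tx": -1, "ty": 0, "tz": -0.96},
])

```text
clock: 2.38
ee_pos: [0.4817, -0.1459, 0.2315]
tcp_rot: [-0.0, -0.0, -0.707, 0.707]
force: [-0.5, 0.1, 0.2]
width: 0.996
```

Emit:
arm_command([
  {"turn": 0, "tx": -0.4, "ty": 0.3, "tz": 0},
  {"turn": 0, "tx": 0, "ty": 0.5, "tz": 0},
  {"turn": 0, "tx": 0, "ty": 0.5, "tz": 0},
  {"turn": 0, "tx": 0, "ty": 0, "tz": 0},
  {"turn": 0, "tx": 0, "ty": 0, "tz": 0},
])

```text
clock: 3.0
ee_pos: [0.4905, -0.1472, 0.199]
tcp_rot: [0.0, -0.001, -0.707, 0.707]
force: [-1.2, -0.5, 0.3]
width: 0.995
```

Run:
```python
from h import *
T=T_tool(); print(T.round(4))
ims=[]
for n in ["wrist","top"]:
    c,P=cloud(n); ims.append(c["color"][...,::-1])
    for t in ["medium_tub","large_tub","small_tub"]:
        for r in nets.trace(n,t)[:1]:
            Q=P[r["region"]&~np.isnan(P[...,2])]
            if len(Q)<50: continue
            zt=np.percentile(Q[:,2],97); L=Q[abs(Q[:,2]-zt)<.006]
            print(n,t,round(r["p"],2),"z",zt.round(3),((L.max(0)+L.min(0))/2).round(4),np.ptp(L,axis=0).round(3))
cv2.imwrite("pics/b.png",cv2.resize(np.hstack(ims),(800,300)))
```

```text
[[-1.000e+00  2.000e-04 -1.300e-03  4.905e-01]
 [ 1.300e-03 -3.000e-04 -1.000e+00 -1.472e-01]
 [-2.000e-04 -1.000e+00  3.000e-04  1.990e-01]
 [ 0.000e+00  0.000e+00  0.000e+00  1.000e+00]]
wrist medium_tub 0.81 z 0.126 [ 0.4907 -0.147   0.1236] [0.06  0.059 0.007]
wrist large_tub 0.92 z 0.137 [ 0.5974 -0.1439  0.1353] [0.067 0.067 0.007]
top medium_tub 0.61 z 0.125 [ 0.4721 -0.1435  0.1222] [0.019 0.05  0.007]
top large_tub 0.69 z 0.135 [ 0.5985 -0.1429  0.1338] [0.067 0.066 0.008]
top small_tub 0.84 z 0.154 [0.4915 0.1223 0.1519] [0.045 0.046 0.007]
```

View pics/b.png

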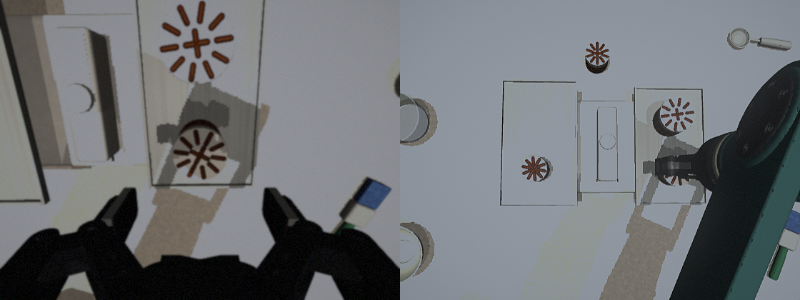

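The wrist view has the medium lid centred under the tool (0.4907, -0.147), so I descend 120 mm and grip.

Emit:
arm_command([
  {"turn": 0, "tx": 0, "ty": 0.8, "tz": 0},
  {"turn": 0, "tx": 0, "ty": 0.8, "tz": 0},
  {"turn": 0, "tx": 0, "ty": 0.8, "tz": 0},
  {"turn": 0, "tx": 0, "ty": 0.8, "tz": 0},
  {"turn": 0, "tx": 0, "ty": 0.8, "tz": 0},
])

```text
clock: 4.03
ee_pos: [0.491, -0.1467, 0.0983]
tcp_rot: [-0.0, -0.0, -0.707, 0.707]
force: [-0.6, -0.4, -0.3]
width: 1.0
```

Emit:
arm_command([
  {"turn": 0, "tx": 0, "ty": 0.4, "tz": 0},
  {"turn": 0, "tx": 0, "ty": 0.4, "tz": 0},
  {"turn": 0, "tx": 0, "ty": 0, "tz": 0},
  {"turn": 0, "tx": 0, "ty": 0, "tz": 0},
  {"turn": 0, "tx": 0, "ty": 0, "tz": 0},
])

```text
clock: 4.65
ee_pos: [0.4914, -0.147, 0.0796]
tcp_rot: [-0.0, -0.001, -0.707, 0.707]
force: [-0.1, -0.5, 0.1]
width: 0.994
```

Emit:
arm_command([
  {"turn": 0, "tx": 0, "ty": 0, "tz": 0},
  {"turn": 0, "tx": 0, "ty": 0, "tz": 0},
  {"turn": 0, "tx": 0, "ty": 0, "tz": 0},
  {"turn": 0, "tx": 0, "ty": 0, "tz": 0},
  {"turn": 0, "tx": 0, "ty": 0, "tz": 0},
], jaw=50, grip_force=35)

```text
clock: 5.28
ee_pos: [0.4912, -0.147, 0.0794]
tcp_rot: [-0.0, -0.0, -0.707, 0.707]
force: [-1.6, -0.9, 4.3]
width: 0.696
```

Emit:
arm_command([
  {"turn": 0, "tx": 0, "ty": 0, "tz": 0},
  {"turn": 0, "tx": 0, "ty": 0, "tz": 0},
  {"turn": 0, "tx": 0, "ty": -0.2, "tz": 0},
  {"turn": 0, "tx": 0, "ty": -0.3, "tz": 0},
  {"turn": 0, "tx": 0, "ty": -0.3, "tz": 0},
])

```text
clock: 5.9
ee_pos: [0.4905, -0.1465, 0.0986]
tcp_rot: [-0.0, -0.0, 0.707, -0.707]
force: [1.0, -0.1, -2.1]
width: 0.698
```

Gripped at 59.6 mm opening and the tub's weight shows on the wrist. Lifting on and looking at the tub in hand.

Emit:
arm_command([
  {"turn": 0, "tx": 0, "ty": -0.6, "tz": 0},
  {"turn": 0, "tx": 0, "ty": -0.8, "tz": 0},
  {"turn": 0, "tx": 0, "ty": -0.8, "tz": 0},
  {"turn": 0, "tx": 0, "ty": -0.8, "tz": 0},
  {"turn": 0, "tx": 0, "ty": -0.8, "tz": 0},
])

```text
clock: 6.52
ee_pos: [0.491, -0.1468, 0.1955]
tcp_rot: [-0.0, -0.0, -0.707, 0.707]
force: [0.1, 0.1, -2.6]
width: 0.69
```

Emit:
arm_command([
  {"turn": 0, "tx": -0.4, "ty": 0, "tz": -0.5},
  {"turn": 0, "tx": -0.4, "ty": 0, "tz": -0.9},
  {"turn": 0, "tx": -0.4, "ty": 0, "tz": -0.9},
  {"turn": 0, "tx": -0.4, "ty": 0, "tz": -0.9},
  {"turn": 0, "tx": -0.4, "ty": 0, "tz": -0.9},
])

```text
clock: 7.15
ee_pos: [0.5411, -0.0424, 0.1927]
tcp_rot: [-0.0, -0.001, 0.707, -0.707]
force: [0.2, -0.0, -1.6]
width: 0.689
```

Emit:
arm_command([
  {"turn": 0, "tx": -0.5, "ty": 0, "tz": -0.9},
  {"turn": 0, "tx": -0.5, "ty": 0, "tz": -0.9},
  {"turn": 0, "tx": -0.5, "ty": 0, "tz": -0.9},
  {"turn": 0, "tx": -0.5, "ty": 0, "tz": -0.9},
  {"turn": 0, "tx": -0.4, "ty": 0, "tz": -0.9},
])

```text
clock: 7.78
ee_pos: [0.6011, 0.0703, 0.1924]
tcp_rot: [-0.0, -0.001, 0.707, -0.707]
force: [-0.1, -1.1, -1.5]
width: 0.699
```

Emit:
arm_command([
  {"turn": 0, "tx": 0, "ty": 0, "tz": -0.9},
  {"turn": 0, "tx": 0, "ty": 0, "tz": -0.9},
  {"turn": 0, "tx": 0, "ty": 0, "tz": -0.4},
  {"turn": 0, "tx": 0, "ty": 0, "tz": 0},
  {"turn": 0, "tx": 0, "ty": 0, "tz": 0},
])

```text
clock: 8.4
ee_pos: [0.6009, 0.1226, 0.1939]
tcp_rot: [0.0, -0.0, -0.707, 0.707]
force: [0.1, 0.3, -1.1]
width: 0.692
```

Run:
```python
from h import *
T=T_tool(); print(T[:3,3].round(4), arm.state()["width"])
ims=[]
for n in ["top","side"]:
    c,P=cloud(n); ims.append(c["color"][...,::-1])
    if n=="top": 
        W=P[(P[...,0]>.4)&(P[...,0]<.68)&(P[...,1]>.05)&(P[...,1]<.2)&(P[...,2]<.115)&(P[...,2]>.07)]
        print("left pan z",np.median(W[:,2]),np.percentile(W,[1,99],axis=0).round(3))
    if n=="side":
        Q=P[(abs(P[...,0]-T[0,3])<.05)&(abs(P[...,1]-T[1,3])<.04)&(P[...,2]>.115)&(P[...,2]<T[2,3]+.03)]
        print("lowest in hand",np.nanpercentile(Q[:,2],[0,.5,2,5,20]).round(4))
    for t in ["medium_tub","large_tub","small_tub"]:
        for r in nets.trace(n,t)[:1]:
            Q=P[r["region"]&~np.isnan(P[...,2])]
            if len(Q)<50: continue
            zt=np.percentile(Q[:,2],97); L=Q[abs(Q[:,2]-zt)<.006]
            print(n,t,round(r["p"],2),"z",zt.round(3),"zmin",np.percentile(Q[:,2],1).round(3),((L.max(0)+L.min(0))/2).round(4),np.ptp(L,axis=0).round(3))
cv2.imwrite("pics/c.png",cv2.resize(np.hstack(ims),(800,300)))
```

```text
[0.6009 0.1226 0.1939] 0.6918187803801649
left pan z 0.09445406574381643 [[0.425 0.051 0.092]
 [0.664 0.196 0.102]]
top large_tub 0.75 z 0.14 zmin 0.069 [ 0.5975 -0.1437  0.1383] [0.066 0.067 0.008]
lowest in hand [0.1739 0.1749 0.1755 0.177  0.1836]
side medium_tub 0.79 z 0.239 zmin 0.175 [0.5877 0.1218 0.238 ] [0.031 0.068 0.009]
side large_tub 0.76 z 0.141 zmin 0.065 [ 0.5985 -0.1432  0.1385] [0.067 0.07  0.008]
side small_tub 0.6 z 0.15 zmin 0.096 [0.4923 0.1222 0.1476] [0.046 0.048 0.007]
```

View pics/c.png

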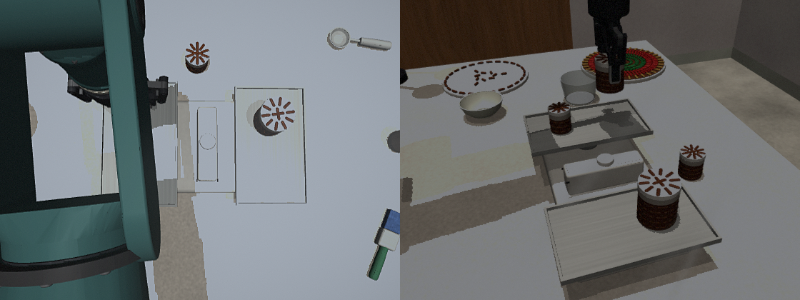

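The side view shows the tub hanging upright over the left pan, its underside at 0.175 and the pan at 0.0945. I lower it to about 0.081, pressing the sprung pan level, then release.

Emit:
arm_command([
  {"turn": 0, "tx": 0, "ty": 0.8, "tz": 0},
  {"turn": 0, "tx": 0, "ty": 0.8, "tz": 0},
  {"turn": 0, "tx": 0, "ty": 0.8, "tz": 0},
  {"turn": 0, "tx": 0, "ty": 0.4, "tz": 0},
  {"turn": 0, "tx": 0, "ty": 0.2, "tz": 0},
])

```text
clock: 9.43
ee_pos: [0.6009, 0.1232, 0.1184]
tcp_rot: [0.0, 0.0, -0.707, 0.707]
force: [0.7, -0.6, -1.9]
width: 0.698
```

Emit:
arm_command([
  {"turn": 0, "tx": 0, "ty": 0.2, "tz": 0},
  {"turn": 0, "tx": 0, "ty": 0.2, "tz": 0},
  {"turn": 0, "tx": 0, "ty": 0.2, "tz": 0},
  {"turn": 0, "tx": 0, "ty": 0.15, "tz": 0},
  {"turn": 0, "tx": 0, "ty": 0, "tz": 0},
])

```text
clock: 10.05
ee_pos: [0.6012, 0.1232, 0.1]
tcp_rot: [-0.0, -0.0, -0.707, 0.707]
force: [0.1, 0.4, -0.0]
width: 0.695
```

Emit:
arm_command([
  {"turn": 0, "tx": 0, "ty": 0, "tz": 0},
  {"turn": 0, "tx": 0, "ty": 0, "tz": 0},
  {"turn": 0, "tx": 0, "ty": 0, "tz": 0},
  {"turn": 0, "tx": 0, "ty": 0, "tz": 0},
  {"turn": 0, "tx": 0, "ty": 0, "tz": 0},
])

```text
clock: 10.68
ee_pos: [0.6011, 0.1232, 0.1001]
tcp_rot: [-0.0, -0.0, -0.707, 0.707]
force: [1.0, -1.0, 0.1]
width: 0.69
```

The wrist force is about 0, so the weight has passed to the pan. I open, then go up.

Emit:
arm_command([
  {"turn": 0, "tx": 0, "ty": 0, "tz": 0},
  {"turn": 0, "tx": 0, "ty": 0, "tz": 0},
  {"turn": 0, "tx": 0, "ty": 0, "tz": 0},
  {"turn": 0, "tx": 0, "ty": 0, "tz": 0},
  {"turn": 0, "tx": 0, "ty": 0, "tz": 0},
], jaw=85)

```text
clock: 11.3
ee_pos: [0.6009, 0.1232, 0.1]
tcp_rot: [0.0, -0.0, -0.707, 0.707]
force: [0.9, -1.4, -0.3]
width: 0.993
```

Emit:
arm_command([
  {"turn": 0, "tx": 0, "ty": -0.2, "tz": 0},
  {"turn": 0, "tx": 0, "ty": -0.4, "tz": 0},
  {"turn": 0, "tx": 0, "ty": -0.8, "tz": 0},
  {"turn": 0, "tx": 0, "ty": -0.8, "tz": 0},
  {"turn": 0, "tx": 0, "ty": -0.8, "tz": 0},
])

```text
clock: 11.92
ee_pos: [0.6012, 0.1232, 0.1768]
tcp_rot: [0.0, 0.001, 0.707, -0.707]
force: [-0.5, 0.1, 0.6]
width: 0.991
```

Emit:
arm_command([
  {"turn": 0, "tx": 0, "ty": -0.8, "tz": 0},
  {"turn": 0, "tx": 0, "ty": -0.8, "tz": 0},
  {"turn": 0, "tx": 0, "ty": -0.8, "tz": 0},
  {"turn": 0, "tx": 0, "ty": 0, "tz": 0},
  {"turn": 0, "tx": 0, "ty": 0, "tz": 0},
])

```text
clock: 12.55
ee_pos: [0.6008, 0.1232, 0.2346]
tcp_rot: [0.0, 0.0, -0.707, 0.707]
force: [0.5, 0.8, 0.3]
width: 0.993
```

Run:
```python
from h import *
print(T_tool()[:3,3].round(4), arm.state()["width"])
ims=[]
for n in ["wrist","side"]:
    c,P=cloud(n); ims.append(c["color"][...,::-1])
    for t in ["medium_tub","large_tub","small_tub"]:
        for r in nets.trace(n,t)[:1]:
            Q=P[r["region"]&~np.isnan(P[...,2])]
            if len(Q)<50: continue
            zt=np.percentile(Q[:,2],97); L=Q[abs(Q[:,2]-zt)<.006]
            print(n,t,round(r["p"],2),"z",zt.round(3),((L.max(0)+L.min(0))/2).round(4),np.ptp(L,axis=0).round(3))
cv2.imwrite("pics/d.png",cv2.resize(np.hstack(ims),(800,300)))
```

```text
[0.6008 0.1232 0.2346] 0.9931661769475331
wrist medium_tub 0.88 z 0.146 [0.6007 0.1234 0.144 ] [0.06  0.058 0.007]
wrist large_tub 0.89 z 0.134 [ 0.5913 -0.1172  0.1338] [0.04  0.015 0.012]
wrist small_tub 0.7 z 0.135 [0.4911 0.1222 0.1326] [0.047 0.046 0.007]
side medium_tub 0.69 z 0.145 [0.6019 0.124  0.1431] [0.059 0.061 0.007]
side large_tub 0.96 z 0.156 [ 0.5984 -0.1435  0.1537] [0.067 0.068 0.007]
```

View pics/d.png

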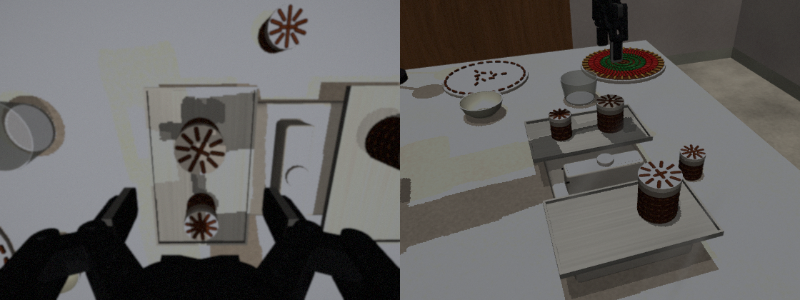

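The medium and small tubs stand upright on the left pan and the large one on the right. The undersides are at 82, 82 and 81 mm, so the pans are level.

```bash
python3 -c "
from cell import arm
print(arm.close_job())"
```

```text
the job is handed in; nothing more can be done
None
```

I moved the medium tub from the low right pan to the left pan, beside the small tub, and handed the job in at about 13 s. The hand-in gives no verdict.

The last check showed the pans level. From the lid heights, the undersides stand at about 82 mm (medium), 82 mm (small) and 81 mm (large), against a level height of 80 mm. All three tubs are upright, and the open gripper was held clear above them.

The last side picture returned no small tub, and the wrist view showed only part of the large tub. The small tub's height therefore comes from the wrist view and the large tub's from the side view. No check failed or disagreed.

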